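# Release the guarded clamp through the guard windows

### The job

The throttle-body casting is held down in the clamping fixture, whose two levers sit beneath the two windows of the flat guard plate. Reaching down through the windows with the fingertips, first press the ball-ended lock lever all the way down, then press the paddle-ended release lever all the way down so that the clamp bar lifts; leave both levers down and come away. Do not touch the guard or anything else of the fixture, and leave the things lying around it where they are: nothing is to be picked up.

Things in the scene. Friction and masses are not known exactly. Their poses are not given: they have to be found in the camera images.
- fixture: Fixed clamping fixture. Origin: on the bench, midway below the two windows; x away from the robot (yaw up to 0.4 rad either way), y left, z up. Guard: level grey sheet 4 mm thick, top face 150 mm above the bench, x -65 to 120, y -150 to 150 mm, on corner posts with fence bars; the highest part. Behind it, x 120 to 250 mm, the bed with casting and clamp bar, under 120 mm high.
- window_left (a point): Centre of the guard window on the fixture's +y side (local x 0, y +70 mm), at the height of the guard's top face; axes as the fixture's. The rectangular window is 76 mm along x by 84 mm along y.
- window_right (a point): Centre of the guard window on the fixture's -y side (local x 0, y -70 mm), at the height of the guard's top face; axes as the fixture's. The rectangular window is 76 mm along x by 84 mm along y.
- ball_top (a point): Top of the black ball, 26 mm in diameter, on the free end of the lock lever; moves with the lever. It lies under the centre of one of the two windows (either one), 18 mm below the guard's top face when up and 40 mm below when fully down.
- paddle_top (a point): Centre of the upper face of the flat steel paddle (36 mm along the lever, 42 mm across, 6 mm thick) on the free end of the release lever; moves with the lever. It lies under the centre of the other window, 20 mm below the guard's top face when up and 42 mm below when fully down.
- lock_lever (a joint): Angle of the lock lever (ball end) in rad: 0 up, 0.25 fully down on its stop; starts between 0 and 0.05. The lever is a steel bar hinged 90 mm behind its free end (towards the fixture's +x) below the guard. It has no spring: it takes about 7 N down on its end, and stays where it is left.
- release_lever (a joint): Angle of the release lever (paddle end) in rad: 0 up, 0.25 fully down on its stop; starts between 0 and 0.05. Built like the lock lever: hinged 90 mm behind its end, about 7 N down on its end, stays where it is left. It lifts the clamp bar.
- clamp_bar (a joint): Height in m by which the dark steel clamp bar behind the guard has lifted: 0.06 times the release lever's angle, 0.015 when that lever is fully down. Not to be touched.
- spray_can: Bystander: white spray can with a red cap, 60 mm in diameter, 156 mm tall, loose, upright on the bench to the fixture's right (-y). Origin: centre of its underside.
- jar: Bystander: glass jar with a steel lid, 56 mm in diameter, 75 mm tall, loose, on the bench to the fixture's right (-y). Origin: centre of its underside.
- screwdriver: Bystander: yellow-handled screwdriver, about 200 mm long, loose, lying on the bench to the fixture's left (+y). Origin: on its axis near the middle, at bench height; x runs to its tip.
- float_bowl: Bystander: small open aluminium bowl, 72 mm across, 40 mm tall, loose, on the bench to the fixture's left (+y). Origin: centre of its underside.

How it is judged (in metres and radians):
On the way, in this order (a step that is already met when the one before it is completed fails the run):
1. the ball-ended lock lever has been pressed fully down through its window while the release lever is still up (value of joint lock_lever above 0.22 rad and value of joint release_lever below 0.1 rad and horizontal distance between the grasp point and ball_top below 0.05 m), for 0.1 s.
2. then the paddle-ended release lever has been pressed fully down through its window (value of joint each of release_lever, lock_lever above 0.22 rad and horizontal distance between the grasp point and paddle_top below 0.05 m), for 0.1 s.
At the end, for the whole second after the job is handed in: Both levers are down, within 0.03 rad (about 3 mm at the lever's end) of their stops, the clamp bar has lifted by more than 11 mm, and each bystander is within 15 mm of where it started (value of joint each of lock_lever, release_lever above 0.22 rad and value of joint clamp_bar above 0.011 m and distance of each of spray_can, jar, screwdriver, float_bowl from where it was at the start of the episode below 0.015 m); the robot touches nothing.
It fails at once if the robot touches the guard or any other part of the fixture but the levers (more than 0.5 N) (contact force between any of the fingers, the arm and fixture above 0.5 N).
It fails at once if the spray can is moved by 15 mm or more, or lifted (distance of spray_can from where it was at the start of the episode above 0.015 m).
It fails at once if the glass jar is moved by 15 mm or more, or lifted (distance of jar from where it was at the start of the episode above 0.015 m).
It fails at once if the screwdriver is moved by 15 mm or more, or lifted (distance of screwdriver from where it was at the start of the episode above 0.015 m).
It fails at once if the small bowl is moved by 15 mm or more, or lifted (distance of float_bowl from where it was at the start of the episode above 0.015 m).
It also fails if it takes over 45 s, if anything falls off the work surface, if the arm or the gripper's body presses on something with over 40 N, if the wrist force passes 120 N, or if a joint passes its speed limit or range.

### The arm

A 7-joint arm with a two-finger parallel gripper is mounted at the origin on the work surface. World frame = base frame: x ahead of the robot, y to its left, z up, the work surface at z = 0. Lengths are in mm, angles in rad, forces in N, time in s.
With the tool pointing down it reaches from about 350 to 900 mm from the base axis. Payload 7.2 kg.
Tool frame: the origin (TCP) lies midway between the tips of the shut fingers; the grasp point (between the pads) lies bot.tcp_to_grasp behind it (bot.tcp_to_grasp is the distance from the TCP to the grasp point, in mm); z points along the fingers, y is the line along which they close (so a half turn about z gives the same grasp; the last joint's range is limited). The gripper opens to 88 mm and grips with 3 to 60 N. Pads are 20 mm wide; open, the fingers measure 115 mm over their backs; the gripper's body (75 mm by 178 mm) begins 61 mm behind the grasp point.
Start: joints at [1.223, 0.411, -0.013, 1.596, 0.006, 1.134, -0.082], TCP at [172.59, -600.701, 222.653] pointing down, gripper open.
Joint ranges: [-2.95, 2.95], [-0.29, 1.99], [-1.47, 1.44], [0.14, 2.54], [-1.03, 4.17], [0.13, 1.85], [-2.86, 2.86]. Speed limits (rad/s): [2.39, 2.39, 3.01, 3.01, 3.14, 3.14, 3.14].

### API

Orientations are given as a rotation vector (axis times angle).
In Python, from plant import bot, imaging, workorder gives the robot as it stands (bot), with the cameras (imaging) and the job (workorder).
- The arm moves only by the tool shift_gripper, called as a command line: name --argument value ..., lists and objects as JSON in quotes. Schema: {"type":"object","properties":{"increments":{"type":"array","items":{"type":"object","properties":{"trans":{"type":"array","items":{"type":"number"},"minItems":3,"maxItems":3},"rotvec":{"type":"array","items":{"type":"number"},"minItems":3,"maxItems":3}},"additionalProperties":false},"minItems":1,"maxItems":12},"jaw":{"type":"number"},"only":{"type":"string"},"quiet":{"type":"boolean"},"lines":{"type":"string"}},"required":["increments"],"additionalProperties":false}. increments is a list of rows, 1 to 12 of them, each an object with the fields trans (a list: dx, dy, dz in shares of 750 mm (1.0 is 750 mm)), rotvec (a list: a rotation vector rx, ry, rz in fractions of the full range, 1 being pi rad); a field left out counts as zero; each row is the pose to reach, as a shift and turn from the pose commanded when the call began, along the tool's axes at that moment; what a row does not reach only later rows make up. A row lasts 1/10 s, in which the tool goes at most 50 mm and 0.15 rad, less where a joint would pass 70% of its speed; a pose out of reach is approached as far as the arm can. jaw is the opening from 0.0 (shut) to 1.0 (fully open), set as the call begins (left out keeps the last). The fingers move at their own pace and stop on an object; the grip force is fixed at half the most. Time passes only in rows, so rows that do not move let the fingers close. The tool returns the time, the measured TCP pose, the force, the opening and the grip force at its end. only (a regular expression) keeps the lines of the reply that match it, lines (a string "A,B") keeps lines A to B, and quiet returns only ok. No shift or turn number may pass 1 either way. Input that does not fit is refused with a message, and nothing moves.
- bot.get_obs(): the state, without advancing time (a new reading comes with each control period).
- imaging.capture(name): name is "scene" or "top"; returns a dict with "image" (420x560x3 uint8, red, green, blue), "depth" (420x560 float32, mm along the optical axis (not along the pixel's ray), 0 where there is no reading), "camera_matrix" (3x3 intrinsics, pixels), "extrinsics" (4x4, takes a point from world to camera coordinates). Camera axes: x right, y up, looking along -z (the intrinsics and any distortion apply to the point x, -y, -z); pixel columns grow to the right and rows downward; lengths in mm; the calibration is good to about 2 mm. A picture is of the moment at which its call begins.
- workorder.hand_in(): hands the job in; it is judged then, once.
The state is a dict: "clock": time; "q": joint angles; "joint_velocities": joint speeds; "tau": joint torques, N m; "tcp_pos": TCP position; "tcp_rot": TCP orientation; "wrist_force": force on the tool from outside, world axes, zero at the start; "torque": the same for the moment, N m; "opening": opening from 0.0 (shut) to 1.0 (fully open); "grasp_force": force on a finger pad.
Only numpy, scipy, OpenCV 4.12 (cv2) and the standard library are available. Lean on these libraries where they do the work, as an engineer would, in place of code of your own. Each camera call takes 0.05 s, during which the arm holds its last target. There are 200 camera calls.

## Working session

There is one attempt and no reset: what is moved stays moved. The work goes in short steps, Python scripts to look and compute and a tool call to move; the robot and the scene stay as the last step left them, time stands still between calls to the robot, and variables do not carry over. Pictures are saved under pics/ and viewed, at most 10 in all, crops included, and the job is handed in when it is done.

```bash
mkdir -p pics; ls
```

Create h.py:
```python
import numpy as np, cv2
from plant import bot, imaging, workorder
def cap(n):
    c=imaging.capture(n); return c
def pts(c):
    """world xyz per pixel from depth"""
    K=c["camera_matrix"];E=c["extrinsics"];d=c["depth"]
    v,u=np.indices(d.shape)
    x=(u-K[0,2])/K[0,0]*d;y=(v-K[1,2])/K[1,1]*d
    P=np.stack([x,-y,-d],-1)
    return (P-E[:3,3])@E[:3,:3]
def ray(c,u,v,z):
    K=c["camera_matrix"];E=c["extrinsics"]
    r=np.array([(u-K[0,2])/K[0,0],-(v-K[1,2])/K[1,1],-1])@E[:3,:3]
    o=-E[:3,3]@E[:3,:3]
    return o+r*(z-o[2])/r[2]
```

Run:
```python
from h import *
for n in("scene","top"):
    c=cap(n);cv2.imwrite(f"pics/{n}1.png",c["image"][...,::-1]);np.savez(f"{n}1.npz",**c)
    print(n,c["camera_matrix"],c["extrinsics"].round(3))
o=bot.get_obs();print(o,bot.tcp_to_grasp)
```

```text
pics
plant.py
scene [[481.14207573   0.         282.71464595]
 [  0.         481.14207573 209.7709785 ]
 [  0.           0.           1.        ]] [[-6.210000e-01  7.840000e-01  1.400000e-02  3.049550e+02]
 [-4.820000e-01 -3.960000e-01  7.810000e-01  1.731600e+02]
 [ 6.180000e-01  4.780000e-01  6.240000e-01 -1.413773e+03]
 [ 0.000000e+00  0.000000e+00  0.000000e+00  1.000000e+00]]
top [[423.57604118   0.         275.94369919]
 [  0.         423.57604118 209.99403763]
 [  0.           0.           1.        ]] [[-1.900000e-02 -1.000000e+00  6.000000e-03  4.533900e+01]
 [ 9.940000e-01 -1.800000e-02  1.120000e-01 -5.566790e+02]
 [-1.120000e-01  8.000000e-03  9.940000e-01 -1.142506e+03]
 [ 0.000000e+00  0.000000e+00  0.000000e+00  1.000000e+00]]
{'clock': 0.1, 'q': array([ 1.22278498,  0.41183557, -0.01273068,  1.59697869,  0.00561145,
        1.13429018, -0.08220917]), 'joint_velocities': array([-0.0001135 , -0.00107405, -0.0002896 , -0.00129011,  0.00085585,
       -0.00110903, -0.0007309 ]), 'tau': array([ 3.01509979e-03, -5.89107943e+01,  6.44022524e-01, -2.91712600e+01,
       -5.37851499e-02,  1.45423977e-02,  4.88155376e-05]), 'tcp_pos': array([ 172.44927642, -600.25245442,  221.8758099 ]), 'tcp_rot': array([-3.10945976e+00, -4.37950634e-01,  4.88952728e-04]), 'wrist_force': array([ 0.04401736,  0.15087325, -0.02600246]), 'torque': array([ 0.02121232,  0.01443187, -0.03503114]), 'grasp_force': 0.0, 'opening': 0.9965972908844162} 18.700000000000003
```

View pics/top1.png

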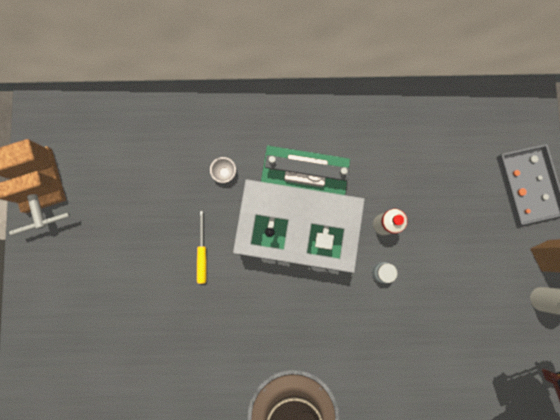

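View pics/scene1.png

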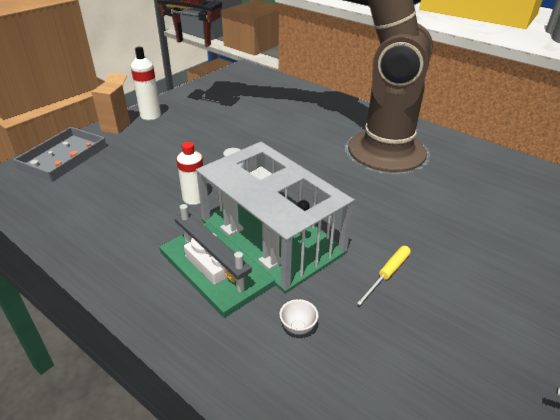

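The top view shows the guard at about px (235–363, 182–272). The ball is in the left window at (269, 231) and the paddle in the right one at (324, 240). The scene view shows the can and jar on the right, and the screwdriver and bowl on the left.

Create m.py:
```python
from h import *
T=dict(np.load("top1.npz"));S=dict(np.load("scene1.npz"))
def guard(c,n):
    P=pts(c);m=((abs(P[...,2]-150)<12)&(c["depth"]>0)&(P[...,0]>350)&(abs(P[...,1])<260)).astype(np.uint8)
    m=cv2.morphologyEx(m,cv2.MORPH_OPEN,np.ones((3,3)))
    cs,h=cv2.findContours(m,cv2.RETR_CCOMP,cv2.CHAIN_APPROX_NONE)
    i=max(range(len(cs)),key=lambda k:cv2.contourArea(cs[k])if h[0][k][3]<0 else 0)
    print(n,"guard z med",np.median(P[m>0][:,2]))
    def w(k): return np.array([ray(c,u,v,150)[:2] for u,v in k[:,0]],np.float32)
    o=cv2.minAreaRect(w(cs[i]));print(" outer",o)
    for k in range(len(cs)):
        if h[0][k][3]==i and cv2.contourArea(cs[k])>80: print(" win",cv2.minAreaRect(w(cs[k])))
guard(T,"top");guard(S,"scene")
P=pts(T);Q=pts(S)
def blob(c,P,m,n):
    k,l,s,ce=cv2.connectedComponentsWithStats(m.astype(np.uint8))
    for j in range(1,k):
        if s[j,4]>15:
            q=P[l==j];print(n,s[j],ce[j].round(1),"xyz",np.median(q,0).round(1),"zmax",np.percentile(q[:,2],95).round(1))
for c,p,n,b in((T,P,"top",(235,365,210,265)),(S,Q,"scene",(240,330,148,220))):
    I=c["image"].astype(int);roi=np.zeros(I.shape[:2],bool);roi[b[2]:b[3],b[0]:b[1]]=1
    blob(c,p,roi&(I.max(-1)<45),n+" dark")
    blob(c,p,roi&(I.min(-1)>150)&(p[...,2]<142)&(p[...,2]>90),n+" bright")
def tri(a,b):
    A=[];B=[]
    for c,(u,v) in((T,a),(S,b)):
        o=ray(c,u,v,300);d=ray(c,u,v,0)-o;d/=np.linalg.norm(d);M=np.eye(3)-np.outer(d,d);A.append(M);B.append(M@o)
    return np.linalg.solve(sum(A),sum(B))
```

```bash
python3 m.py
```

```text
top guard z med 150.67082386375188
 outer ((506.921142578125, -19.122543334960938), (300.16485595703125, 185.14186096191406), 79.71575164794922)
 win ((467.23394775390625, -82.65702819824219), (88.25146484375, 80.50139617919922), 79.76168060302734)
 win ((491.6353759765625, 54.800968170166016), (88.486328125, 81.34506225585938), 79.42488098144531)
scene guard z med 152.26020154943822
 outer ((509.3629150390625, -18.531158447265625), (312.821044921875, 195.01539611816406), 79.49114227294922)
 win ((494.3824157714844, 51.18986511230469), (87.0630874633789, 83.35057830810547), 79.9484634399414)
 win ((462.0345764160156, -89.0523681640625), (94.6977310180664, 84.48424530029297), 79.05957794189453)
top dark [266 229   8   7  26] [269.5 231.9] xyz [490.8  54.2 129.2] zmax 133.7
top bright [268 221   5   7  27] [270.4 224. ] xyz [511.6  51.3 120.7] zmax 123.3
top bright [315 228  18  21 253] [323.9 239.5] xyz [468.5 -84.4 128.7] zmax 132.6
scene dark [297 201  12   9  74] [303.4 204.7] xyz [498.6  58.6 128.6] zmax 133.2
scene bright [250 166  23  14 153] [260.5 172.5] xyz [467.2 -85.4 131.2] zmax 133.0
```

Run:
```python
import cv2,numpy as np
a=cv2.imread("pics/top1.png")[175:280,225:405];b=cv2.imread("pics/scene1.png")[140:230,190:360]
a=cv2.resize(a,(720,420),interpolation=2)[:300+0] if 0 else cv2.resize(a,(500,292),interpolation=2);b=cv2.resize(b,(500,265),interpolation=2)
cv2.imwrite("pics/crop1.png",np.vstack([a,b]))
```

```text
(no output)
```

View pics/crop1.png

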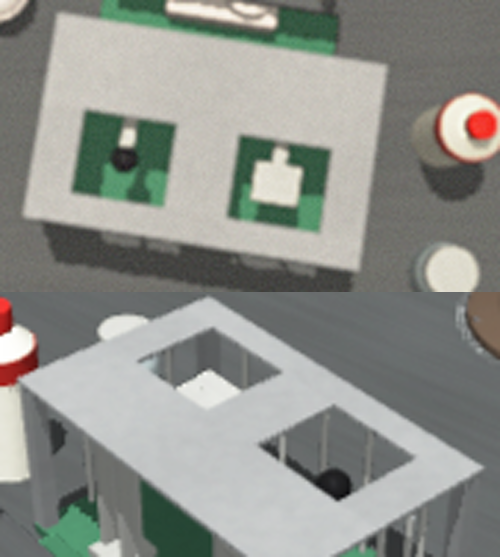

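Guard: z about 151 mm, 300×185 mm, yaw about −0.18. Both windows match the expected offsets. The crop shows the ball in the left window at (492, 54) and the paddle in the right at (467, −83), with tops at about 133 and 131 mm. Next I'll work out the move to above the ball.

Create go.py:
```python
import sys
from h import *
from scipy.spatial.transform import Rotation as R
o=bot.get_obs();M=R.from_rotvec(o["tcp_rot"])
print(o["clock"],o["tcp_pos"].round(1),"tilt",M.as_matrix()[:,2].round(3),"f",o["wrist_force"].round(1),"open",round(o["opening"],2))
t=[float(a) for a in sys.argv[1:]]
if t: print(M.inv().apply(np.array(t)-o["tcp_pos"]).round(1))
```

```bash
python3 go.py 491 54.5 240
```

Add to m.py:
```python
print("tri ball",tri((269.5,231.9),(303.4,204.7)),"tri paddle",tri((323.9,239.5),(260.5,172.5)))
```

```bash
python3 m.py | tail -1
```

```text
0.1 [ 172.4 -600.3  221.9] tilt [-0.001  0.001 -1.   ] f [ 0.   0.2 -0. ] open 1.0
[ 487.  -541.3  -17.4]
tri ball [491.40889138  53.19907084 122.39476459] tri paddle [469.23451048 -83.27755154 133.01023572]
```

The rows are not in the units I measure in: shifts go in shares of 750 mm and turns go in shares of pi rad. I convert before sending: -441 mm / 750 = -0.588, -404 mm / 750 = -0.5387.

shift_gripper --increments '[{"trans":[0.04, -0.044, -0.024]}, {"trans":[0.0853, -0.0947, -0.024]}, {"trans":[0.1293, -0.144, -0.024]}, {"trans":[0.1733, -0.1933, -0.024]}, {"trans":[0.2173, -0.2427, -0.024]}, {"trans":[0.2613, -0.292, -0.024]}, {"trans":[0.3067, -0.3413, -0.024]}, {"trans":[0.3507, -0.3907, -0.024]}, {"trans":[0.3947, -0.44, -0.024]}, {"trans":[0.44, -0.4893, -0.024]}, {"trans":[0.484, -0.5387, -0.024]}, {"trans":[0.528, -0.588, -0.024]}]' --jaw 0

```text
clock: 1.3
tcp_pos: [431.7, -65.6, 240.7]
tcp_rot: [3.111, 0.438, 0.0]
wrist_force: [0.7, -0.6, 0.3]
opening: 0.005
grasp_force: 0.0
```

```bash
python3 go.py 491 54.5 240
```

```text
1.3 [431.7 -65.6 240.7] tilt [ 0. -0. -1.] f [ 0.7 -0.6  0.3] open 0.0
[ 90.1 -99.1   0.7]
```

In the tool's units: -99 mm / 750 = -0.132, 90 mm / 750 = 0.12.

shift_gripper --increments '[{"trans":[0.044, -0.0493, 0]}, {"trans":[0.088, -0.0973, 0]}, {"trans":[0.12, -0.132, 0]}, {"trans":[0.12, -0.132, 0]}, {"trans":[0.12, -0.132, 0]}, {"trans":[0.12, -0.132, 0]}]'

```text
clock: 1.9
tcp_pos: [490.0, 51.1, 240.3]
tcp_rot: [3.111, 0.436, -0.002]
wrist_force: [0.4, -0.4, 0.2]
opening: 0.007
grasp_force: 0.0
```

```bash
python3 go.py 491 54.5 160
```

```text
1.9 [490.   51.1 240.3] tilt [-0.001 -0.001 -1.   ] f [ 0.4 -0.4  0.2] open 0.01
[ 2.  -3.1 80.3]
```

In the tool's units: 65 mm / 750 = 0.0867, 30 mm / 750 = 0.04.

shift_gripper --increments '[{"trans":[0.0027, -0.004, 0.04]}, {"trans":[0.0027, -0.004, 0.0867]}, {"trans":[0.0027, -0.004, 0.0867]}, {"trans":[0.0027, -0.004, 0.0867]}, {"trans":[0.0027, -0.004, 0.0867]}]'

```text
clock: 2.4
tcp_pos: [492.5, 55.5, 177.3]
tcp_rot: [3.111, 0.436, 0.003]
wrist_force: [-0.4, -0.4, 0.2]
opening: 0.004
grasp_force: 0.0
```

```bash
python3 go.py 491 54.5 125
```

Run:
```python
from h import *
a=cap("scene")["image"][90:240,180:370,::-1]
cv2.imwrite("pics/s2.png",cv2.resize(a,None,fx=3,fy=3,interpolation=2))
```

```text
2.4 [492.5  55.5 177.3] tilt [ 0.002 -0.    -1.   ] f [-0.4 -0.4  0.2] open 0.0
[-1.8  0.5 52.3]
```

View pics/s2.png

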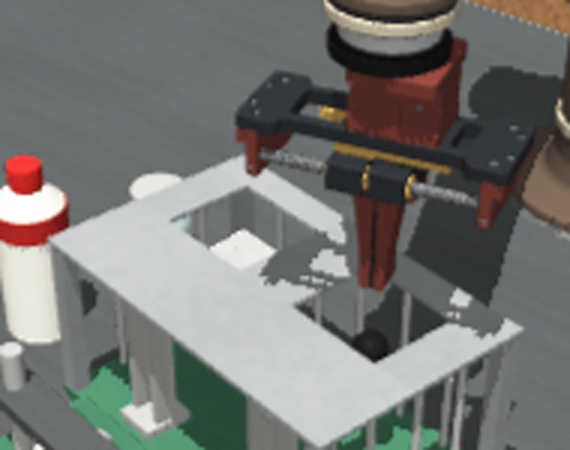

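The shut fingertips, at crop (375, 285), hang over the left window, right above the ball at (372, 345). The gripper's body stays about 80 mm above the tips, so it will clear the guard.

In the tool's units: 63 mm / 750 = 0.084, 60 mm / 750 = 0.08.

shift_gripper --increments '[{"trans":[-0.0027, 0, 0.0267]}, {"trans":[-0.0027, 0, 0.0533]}, {"trans":[-0.0027, 0, 0.064]}, {"trans":[-0.0027, 0, 0.072]}, {"trans":[-0.0027, 0, 0.08]}, {"trans":[-0.0027, 0, 0.084]}, {"trans":[-0.0027, 0, 0.084]}, {"trans":[-0.0027, 0, 0.084]}]'

```text
clock: 3.25
tcp_pos: [490.4, 55.5, 113.6]
tcp_rot: [3.111, 0.438, 0.003]
wrist_force: [0.0, -0.1, -0.3]
opening: 0.005
grasp_force: 0.3
```

```bash
python3 go.py 491 54.5 110
```

```text
3.25 [490.4  55.5 113.6] tilt [ 0.002 -0.    -1.   ] f [ 0.  -0.1 -0.3] open 0.0
[0.3 1.1 3.6]
```

In the tool's units: 4 mm / 750 = 0.0053, 2 mm / 750 = 0.0027.

shift_gripper --increments '[{"trans":[0, 0.0013, 0.0027]}, {"trans":[0, 0.0013, 0.0053]}]'

```text
clock: 3.45
tcp_pos: [490.6, 55.3, 109.6]
tcp_rot: [-3.11, -0.438, -0.002]
wrist_force: [-2.4, 2.5, 8.9]
opening: 0.008
grasp_force: 4.7
```

shift_gripper --increments '[{"trans":[0, 0, 0.0013]}, {"trans":[0, 0, 0.002]}]' --only "pos|force"

```text
tcp_pos: [490.7, 55.4, 109.0]
wrist_force: [-8.1, 1.4, 22.1]
grasp_force: 11.2
```

Run:
```python
from h import *
a=cap("scene")["image"][90:240,180:370,::-1]
cv2.imwrite("pics/s3.png",cv2.resize(a,None,fx=3,fy=3,interpolation=2))
```

```text
(no output)
```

View pics/s3.png

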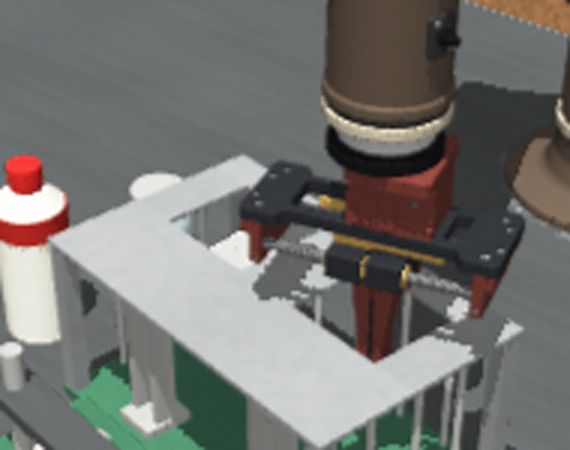

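The fingers are inside the left window. The force rose to 22 N at z = 109, so the lever is on its stop. Next is to lift and check the ball's height.

In the tool's units: -100 mm / 750 = -0.1333, -80 mm / 750 = -0.1067.

shift_gripper --increments '[{"trans":[0, 0, -0.0133]}, {"trans":[0, 0, -0.0533]}, {"trans":[0, 0, -0.1067]}, {"trans":[0, 0, -0.1333]}, {"trans":[0, 0, -0.1333]}, {"trans":[0, 0, -0.1333]}]'

```text
clock: 4.3
tcp_pos: [490.3, 54.1, 207.4]
tcp_rot: [3.11, 0.437, 0.002]
wrist_force: [-0.0, 0.4, -0.3]
opening: 0.004
grasp_force: 0.0
```

```bash
python3 go.py 466.5 -83.2 205
```

```text
4.3 [490.3  54.1 207.4] tilt [ 0.001 -0.    -1.   ] f [-0.   0.4 -0.3] open 0.0
[-60.7 125.4   2.4]
```

In the tool's units: 125 mm / 750 = 0.1667, 120 mm / 750 = 0.16.

shift_gripper --increments '[{"trans":[-0.0267, 0.0533, 0]}, {"trans":[-0.0533, 0.1067, 0]}, {"trans":[-0.08, 0.16, 0]}, {"trans":[-0.0813, 0.1667, 0]}, {"trans":[-0.0813, 0.1667, 0]}, {"trans":[-0.0813, 0.1667, 0]}, {"trans":[-0.0813, 0.1667, 0]}]'

```text
clock: 5.0
tcp_pos: [466.0, -80.9, 206.8]
tcp_rot: [-3.11, -0.442, 0.001]
wrist_force: [0.5, -0.5, 0.1]
opening: 0.008
grasp_force: 0.0
```

```bash
python3 go.py 466.5 -83.2 160
```

Run:
```python
from h import *
for n in("scene","top"):
    c=cap(n);P=pts(c);I=c["image"]
    m=(np.hypot(P[...,0]-491,P[...,1]-54.5)<25)&(I.max(-1)<60)&(P[...,2]>60)&(P[...,2]<145)
    print(n,m.sum(),np.percentile(P[m][:,2],[50,90,97]) if m.any() else "")
```

```text
5.0 [466.  -80.9 206.8] tilt [-0.     0.001 -1.   ] f [ 0.5 -0.5  0.1] open 0.01
[-0.2  2.3 46.8]
scene 7 [110.41962531 111.94622564 112.76725974]
top 51 [106.52813349 109.93338583 111.05583469]
```

The ball top now reads about 110–111 mm, so the lock lever is fully down. The paddle is next.

In the tool's units: 94 mm / 750 = 0.1253, 92 mm / 750 = 0.1227.

shift_gripper --increments '[{"trans":[0, 0.0027, 0.04]}, {"trans":[0, 0.0027, 0.0667]}, {"trans":[0, 0.0027, 0.0907]}, {"trans":[0, 0.0027, 0.0987]}, {"trans":[0, 0.0027, 0.1067]}, {"trans":[0, 0.0027, 0.1147]}, {"trans":[0, 0.0027, 0.1227]}, {"trans":[0, 0.0027, 0.1253]}, {"trans":[0, 0.0027, 0.1253]}, {"trans":[0, 0.0027, 0.1253]}]'

```text
clock: 6.1
tcp_pos: [467.0, -84.2, 113.8]
tcp_rot: [3.11, 0.439, 0.002]
wrist_force: [-0.6, -0.7, 0.5]
opening: 0.005
grasp_force: 0.3
```

```bash
python3 go.py 466.5 -83.2 107
```

```text
6.1 [467.  -84.2 113.8] tilt [ 0.001 -0.    -1.   ] f [-0.6 -0.7  0.5] open 0.01
[-0.2 -1.1  6.8]
```

In the tool's units: 5.5 mm / 750 = 0.0073, 4 mm / 750 = 0.0053.

shift_gripper --increments '[{"trans":[0, 0, 0.0027]}, {"trans":[0, 0, 0.0053]}, {"trans":[0, 0, 0.0073]}]' --only "pos|force"

```text
tcp_pos: [467.4, -84.3, 108.7]
wrist_force: [-7.1, 1.2, 20.9]
grasp_force: 11.2
```

shift_gripper --increments '[{"trans":[0, 0, 0.0013]}, {"trans":[0, 0, 0.002]}]' --only "pos|force"

```text
tcp_pos: [467.5, -84.3, 108.5]
wrist_force: [-10.4, 2.7, 29.9]
grasp_force: 15.6
```

In the tool's units: -140 mm / 750 = -0.1867, -120 mm / 750 = -0.16.

shift_gripper --increments '[{"trans":[0, 0, -0.0133]}, {"trans":[0, 0, -0.0533]}, {"trans":[0, 0, -0.1067]}, {"trans":[0, 0, -0.16]}, {"trans":[0, 0, -0.1867]}, {"trans":[0, 0, -0.1867]}, {"trans":[0, 0, -0.1867]}, {"trans":[0, 0, -0.1867]}]'

```text
clock: 7.4
tcp_pos: [465.8, -84.5, 245.0]
tcp_rot: [-3.11, -0.438, 0.002]
wrist_force: [-0.2, 0.2, -0.5]
opening: 0.001
grasp_force: 0.0
```

```bash
python3 go.py
```

Run:
```python
from h import *
for n in("scene","top"):
    c=cap(n);P=pts(c);I=c["image"];S=dict(np.load(n+"1.npz"))
    m=(np.hypot(P[...,0]-491,P[...,1]-54.5)<25)&(I.max(-1)<60)&(P[...,2]>60)&(P[...,2]<145)
    m2=(np.hypot(P[...,0]-467.5,P[...,1]+83.5)<20)&(I.min(-1)>110)&(P[...,2]>60)&(P[...,2]<145)
    for k in(m,m2): print(n,k.sum(),np.percentile(P[k][:,2],[10,50,90]) if k.any() else "")
    cv2.imwrite(f"pics/{n}4.png",I[...,::-1])
```

```text
7.4 [465.8 -84.5 245. ] tilt [-0.002  0.    -1.   ] f [-0.2  0.2 -0.5] open 0.0
scene 7 [109.96648643 112.61470289 113.48674687]
scene 16 [108.55816867 109.5605474  111.38937507]
top 50 [102.35729478 107.55462329 110.2688422 ]
top 0
```

View pics/scene4.png

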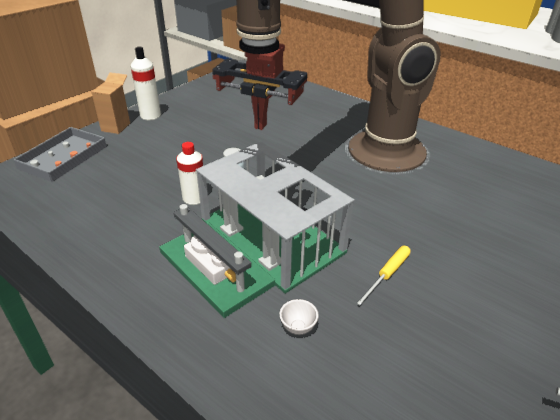

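The scene view shows the arm clear, the clamp bar raised, and the can (190, 175), bowl (299, 318) and screwdriver (385, 275) unmoved. I'll move aside and confirm the paddle and clamp bar numerically.

In the tool's units: 185 mm / 750 = 0.2467, -166 mm / 750 = -0.2213.

shift_gripper --increments '[{"trans":[-0.044, 0.0493, 0]}, {"trans":[-0.088, 0.0987, 0]}, {"trans":[-0.1333, 0.148, 0]}, {"trans":[-0.1773, 0.1973, 0]}, {"trans":[-0.2213, 0.2467, 0]}, {"trans":[-0.2213, 0.2467, 0]}, {"trans":[-0.2213, 0.2467, 0]}, {"trans":[-0.2213, 0.2467, 0]}]'

```text
clock: 8.3
tcp_pos: [358.5, -306.9, 245.6]
tcp_rot: [-3.109, -0.44, 0.001]
wrist_force: [0.4, 0.5, -0.3]
opening: 0.005
grasp_force: 0.0
```

Run:
```python
from h import *
for n in("scene","top"):
    c=cap(n)
    for t,c in(("before",dict(np.load(n+"1.npz"))),("after",c)):
        P=pts(c);I=c["image"].astype(int);D=P[...,:2]-np.array([479.9,-14.2]);x=D@[.984,-.178];y=D@[.178,.984]
        m2=(abs(x)<12)&(abs(y+70)<15)&(I.min(-1)>100)&(P[...,2]>60)&(P[...,2]<145)
        b=(x>150)&(x<235)&(abs(y)<60)&(I.max(-1)<85)&(P[...,2]>50)&(P[...,2]<120)
        print(n,t,[(k.sum(),np.percentile(P[k][:,2],[10,50,90]).round(1)) if k.any() else 0 for k in(m2,b)])
        R=(I[...,0]>150)&(I[...,2]<70)&(I[...,1]>120);print("  yellow",np.median(P[R&(P[...,0]>300)&(P[...,0]<700)&(abs(P[...,1])<350)],0).round(1))
```

```text
scene before [(np.int64(88), array([129.3, 131.2, 132.8])), (np.int64(92), array([77.7, 81.1, 84.6]))]
  yellow [453.2 252.6  14.7]
scene after [(np.int64(9), array([108.7, 109.7, 110.8])), (np.int64(115), array([89.8, 94.3, 98.2]))]
  yellow [448.8 252.6  15. ]
top before [(np.int64(113), array([126.4, 129.5, 131.5])), (np.int64(3), array([74.6, 75.3, 78.5]))]
  yellow [410.  242.9  23.8]
top after [(np.int64(109), array([105.6, 108.2, 111.5])), (np.int64(3), array([90. , 91.1, 91.9]))]
  yellow [410.1 242.7  23.9]
```

The paddle reads 108.2 mm (down), the clamp bar has lifted about 13–16 mm, and the screwdriver has not moved.

```bash
python3 -c "from plant import bot, imaging, workorder;print(workorder.hand_in())"
```

```text
the job is handed in; nothing more can be done
None
```

The job is handed in: I pressed the lock lever and then the release lever down onto their stops, the clamp bar lifted about 13–16 mm by camera, and the arm came away clear with no bystander seen to move; the judge's verdict was not shown.

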